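# Snap the lid clips of the screw tub shut

## Task

The lid is on the clear tub of screws, but its four orange side clips stand open. Flip all four down, one after another, until each lies flat against the side of the tub.

Things in the scene. Friction and masses are not known exactly. Their poses are not given: they have to be found in the camera images.
- clip_front: Orange clip on the tub side nearest the robot. All four clips alike: 46 mm wide along the hinge, 36 mm from hinge to free edge, 4 mm thick; outer face flat, 3 mm outward of the hinge line when shut. Origin: middle of the hinge line, 74 mm above the bench, 63 mm from the tub's centre. Axes: see clip_back; motion: see clip_left; tub: see clip_right.
- clip_back: Orange clip on the tub side farthest from the robot. Origin: middle of the hinge line, 63 mm from the tub's centre. Axes of all clips: y along the hinge, always level; z from free edge to hinge, straight up when shut (free edge then hangs 38 mm above the bench); x is then level, pointing away from the tub. The cross product of y and straight up points outward at any angle.
- clip_left: Orange clip on the tub's left side (+y). Origin: middle of the hinge line, 75 mm from the tub's centre. Open, each clip has swung out and up about its y axis by 1.4 to 1.9 rad and so sticks out about level. A friction hinge (0.03 N m, 1 to 2 N at the free edge) leaves it where it is let go: no spring, no click. A stop ends the travel when it is shut.
- clip_right: Orange clip on the tub's right side (-y). Origin: middle of the hinge line, 75 mm from the tub's centre. The tub: clear, with screws in it, 106 mm front to back, 130 mm left to right, 70 mm high, turned up to 0.3 rad, fixed to the bench; its grey lid is 118 x 142 mm, top 80 mm above the bench (thin ribs to 82 mm).

How it is judged:
By the outcome, as a careful person would: the job done as asked, in the order asked, and still so for the second after the job is handed in, with the robot touching nothing.
It also fails if it takes over 58 s, if anything falls off the work surface, if the arm or the gripper's body presses on something with over 40 N, if the wrist force passes 120 N, or if a joint passes its speed limit or range.

## Robot

A 6-joint arm with a two-finger parallel gripper is mounted at the origin on a cart in front of the work surface, level with it; the furniture and walls round the work are solid. World frame = base frame: x ahead of the robot, y to its left, z up, the work surface at z = 0. Lengths are in m, angles in rad, forces in N, time in s.
With the tool pointing down it reaches from about 0.225 to 0.875 m from the base axis. Payload 3.4 kg.
Tool frame: the origin (TCP) lies between the finger pads; the fingertips stand 11 mm ahead of it and the grasp point (between the pads) lies 8 mm behind it; z points along the fingers, y is the line along which they close (so a half turn about z gives the same grasp; the last joint's range is limited). The gripper opens to 85 mm and grips with 20 to 120 N. Pads are 22 mm wide; open, the fingers measure 114 mm over their backs; the gripper's body (76 mm by 85 mm) begins 54 mm behind the grasp point. The pads swing forward as they close: fully open they stand 13 mm farther back than shut.
Start: joints at [-1.25, 0.276, 1.505, -0, 1.361, -0.121], TCP at [0.246, -0.52, 0.206] pointing down, gripper open.
Joint ranges: [-2.89, 2.89], [-0.75, 2.08], [0.22, 2.7], [-1.18, 4.32], [0.11, 2.71], [-2.7, 2.7]. Speed limits (rad/s): [2.57, 2.57, 3.14, 3.14, 3.14, 3.14].

## Interface

Orientations are given as a unit quaternion [w, x, y, z].
In Python, from rig import sensors, eyes, manip gives the robot as it stands.
- The arm moves only by the tool drive_tool, never from a script. Its argument "deltas" is a list of rows, each an object with "linear": the shift along the world's x, y, z in mm, a list of three; "twist": the turn about the world's z in degrees; "claw": the opening, from 0 (shut) to 1 (fully open). In form: [{"linear": [tx, ty, tz], "twist": twist, "claw": claw}, ...]. A call has 1 to 12 rows; each row is the pose to reach, as a shift and turn from the pose commanded when the call began; what a row does not reach only later rows make up. A row lasts 1/12 s, in which the tool goes at most 41.7 mm and 7.16 degrees, less where a joint would pass 70% of its speed; a pose out of reach is approached as far as the arm can. A call with a gripper value outside its range is refused whole. The fingers move at their own pace and stop on an object; "squeeze" is the grip in N (left out, the last holds). Time passes only in rows, so rows that repeat a pose let the fingers close. It gives the time, the measured TCP pose, the force, the opening and the grip force at its end, in the units of the state.
- sensors.get_state(): the state, without advancing time (a new reading comes with each control period).
- eyes.get_image(name): name is "side" or "top" or "wrist"; returns the picture (400x640x3 uint8, red, green, blue); there is no depth.
- eyes.camera_model(name): a dict with "intrinsics" (3x3 intrinsics, pixels), "dist" ([k1, k2, p1, p2, k3] as OpenCV has them; the pictures are not rectified), "R" (3x3) and "t" (3): a world point X has camera coordinates R X + t. Camera axes: x right, y down, z forward; pixel columns grow to the right and rows downward; lengths in m; the calibration is good to about 2 mm. A picture is of the moment at which its call begins: read the wrist's pose just before it. camera_model takes no time and is no camera call; for the wrist camera it gives the pose at the moment of the call.
- manip.sign_off(): hands the job in; it is judged then, once.
The state is a dict: "clock": time; "qpos": joint angles; "qd": joint speeds; "effort": joint torques, N m; "position": TCP position; "ee_rot": TCP orientation; "contact_force": force on the tool from outside, world axes, zero at the start; "moment": the same for the moment, N m; "width": finger opening in m; "gripper_force": force on a finger pad.
Only numpy, scipy, OpenCV 4.12 (cv2) and the standard library are available. Lean on these libraries where they do the work, as an engineer would, in place of code of your own. Each camera call takes 0.05 s, during which the arm holds its last target. There are 200 camera calls.

## Working session

There is one attempt and no reset: what is moved stays moved. The work goes in short steps, Python scripts to look and compute and a tool call to move; the robot and the scene stay as the last step left them, time stands still between calls to the robot, and variables do not carry over. Pictures are saved under pics/ and viewed, at most 10 in all, crops included, and the job is handed in when it is done.

Besides the shell and the picture viewer there is one more tool, called after "Call:" in YAML: its name, and indented under it one key for each argument. drive_tool: Moves the arm, as the interface text tells. Its arguments: {"type":"object","properties":{"deltas":{"type":"array","items":{"type":"object","properties":{"linear":{"type":"array","items":{"type":"number"}},"twist":{"type":"number"},"claw":{"type":"number"}}}},"squeeze":{"type":"number"}},"required":["deltas"]}

```bash
mkdir -p pics
python3 - <<'E'
from rig import sensors, eyes
import cv2,numpy as np
s=sensors.get_state();print(s['clock'],s['position'],s['ee_rot'],s['width'])
ims=[]
for n in('top','side'):
    im=eyes.get_image(n);cv2.imwrite(f'pics/{n}0.png',im[:,:,::-1]);m=eyes.camera_model(n)
    print(n,np.round(m['intrinsics'],1).tolist(),np.round(m['dist'],3),'C',np.round(-np.array(m['R']).T@m['t'],3))
E
```

```text
0.0 [ 0.24567368 -0.51924148  0.20543914] [-9.12496754e-04  9.75697645e-01  2.19119293e-01 -9.29740791e-05] 0.08539981289695321
top [[386.4, 0.0, 317.3], [0.0, 386.4, 193.3], [0.0, 0.0, 1.0]] [-0.049  0.     0.     0.     0.   ] C [0.439 0.28  0.964]
side [[470.6, 0.0, 315.9], [0.0, 470.6, 198.4], [0.0, 0.0, 1.0]] [0.042 0.    0.    0.    0.   ] C [ 0.505 -0.493  0.509]
```

View pics/top0.png

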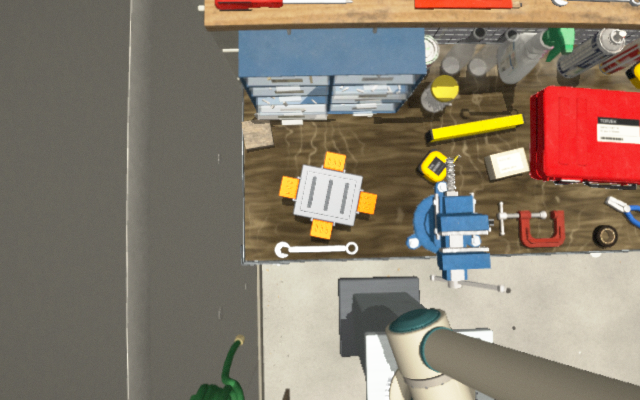

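View pics/side0.png

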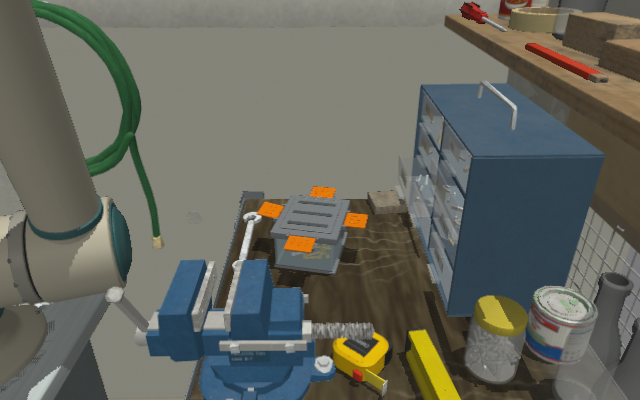

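The top view shows the grey lid at about (328,195), with orange clips at front (321,229), back (335,161), left (289,187) and right (368,203). The side view shows all four roughly level, with the cabinet behind the tub and the vise to its right.

```bash
cat > h.py <<'E'
import cv2,numpy as np
from rig import eyes,sensors
def ray(n,px,z,m=None):
    m=m or eyes.camera_model(n);K=np.array(m['intrinsics']);R=np.array(m['R']);t=np.array(m['t'])
    p=cv2.undistortPoints(np.array(px,float).reshape(-1,1,2),K,np.array(m['dist'])).reshape(-1,2)
    d=np.c_[p,np.ones(len(p))]@R; C=-R.T@t
    return C+d*((z-C[2])/d[:,2])[:,None]
def orange(im):
    h=cv2.cvtColor(im,cv2.COLOR_RGB2HSV);m=cv2.inRange(h,(8,170,120),(20,255,255))
    cs=cv2.findContours(m,cv2.RETR_EXTERNAL,cv2.CHAIN_APPROX_NONE)[0]
    return [c for c in cs if cv2.contourArea(c)>60]
E
python3 - <<'E'
from h import *
im=cv2.imread('pics/top0.png')[:,:,::-1].copy()
P=[]
for c in orange(im):
    r=cv2.minAreaRect(c)
    if not(270<r[0][0]<390 and 140<r[0][1]<250):continue
    w=ray('top',[r[0]],.077)[0];print(np.round(r[0],1),np.round(r[1],1),round(r[2],1),np.round(w,4));P.append(w)
g=cv2.cvtColor(im,cv2.COLOR_RGB2HSV);m=cv2.inRange(g,(0,0,120),(180,70,255));m[:,:290]=0;m[:,365:]=0;m[:162]=0;m[230:]=0
m=cv2.morphologyEx(m,cv2.MORPH_CLOSE,np.ones((7,7)))
c=max(cv2.findContours(m,0,1)[0],key=cv2.contourArea);b=cv2.boxPoints(cv2.minAreaRect(c));w=ray('top',b,.08)
print('lid',np.round(w,4).tolist(),w.mean(0),[np.linalg.norm(w[i]-w[i-1]) for i in range(4)],[np.degrees(np.arctan2(*(w[i]-w[i-1])[1::-1])) for i in range(4)])
# cabinet front edge at base/top
print(ray('top',[[290,122],[345,115]],.0),ray('top',[[290,122],[345,115]],.1))
E
```

```text
[367.  202.6] [17.5 21.2] 11.3 [0.4729 0.1577 0.077 ]
lid [[0.4477, 0.3385, 0.08], [0.5754, 0.3083, 0.08], [0.539, 0.1572, 0.08], [0.4117, 0.1888, 0.08]] [0.49344232 0.2481853  0.08      ] [np.float64(0.1539876658735227), np.float64(0.13120474589656395), np.float64(0.15548669643027335), np.float64(0.13114019626639464)] [np.float64(76.47499917535013), np.float64(-13.287801048060773), np.float64(-103.54965623697724), np.float64(166.0573839941013)]
[[0.68427578 0.33583436 0.        ]
 [0.6995612  0.1959276  0.        ]] [[0.65886684 0.33006311 0.1       ]
 [0.67256615 0.20467399 0.1       ]]
```

Run:
```python
from h import *
im=cv2.imread('pics/top0.png')[:,:,::-1].copy()
h=cv2.cvtColor(im,cv2.COLOR_RGB2HSV);m=cv2.inRange(h,(5,150,100),(25,255,255));m[:,:270]=0;m[:,390:]=0;m[:140]=0;m[250:]=0
n,l,s,c=cv2.connectedComponentsWithStats(m)
P=[]
for i in range(1,n):
    if s[i,4]<60:continue
    w=ray('top',[c[i]],.077)[0];P.append(w);print(s[i,4],np.round(c[i],1),np.round(w,4))
P=np.array(P);O=P[np.argsort(P[:,0])];f,b=O[0],O[-1];O=P[np.argsort(P[:,1])];r,L=O[0],O[-1]
def X(a,b,c,d):
    A=np.c_[b-a,-(d-c)][:2];return a[:2]+(b-a)[:2]*np.linalg.solve(A,(c-a)[:2])[0]
C=X(f,b,r,L);print('C',C,'fb',np.degrees(np.arctan2(*(b-f)[1::-1])),'rl',np.degrees(np.arctan2(*(L-r)[1::-1])),[np.linalg.norm(p[:2]-C) for p in(f,b,L,r)])
y=np.radians(-13.5);u=np.array([np.cos(y),np.sin(y)]);v=np.array([-u[1],u[0]])
for n,d in(('front',-u*.087),('back',u*.087),('left',v*.099),('right',-v*.099)):print(n,C+d)
st=sensors.get_state();print(st['position'],2*np.degrees(np.arctan2(st['ee_rot'][2],st['ee_rot'][1])))
```

```text
363 [334.4 160.7] [0.5715 0.2303 0.077 ]
378 [288.2 186.8] [0.5132 0.338  0.077 ]
382 [367.  202.7] [0.4728 0.1576 0.077 ]
385 [320.9 229. ] [0.4148 0.265  0.077 ]
C [0.49296545 0.24766209] fb -12.499562118661562 rl 77.35388138834828 [np.float64(0.08008823906831654), np.float64(0.08041396619835137), np.float64(0.09261293096875908), np.float64(0.09229175555236037)]
front [0.40836927 0.26797184]
back [0.57756164 0.22735234]
left [0.51607654 0.34392671]
right [0.46985436 0.15139747]
[ 0.24568095 -0.51930778  0.20552803] 25.31269283976272
```

Call:
drive_tool:
  deltas:
    - {"linear": [0, 0, 40], "twist": 0, "claw": 0}
    - {"linear": [5, 20, 80], "twist": 7, "claw": 0}
    - {"linear": [10, 50, 110], "twist": 14, "claw": 0}
    - {"linear": [18, 85, 120], "twist": 21, "claw": 0}
    - {"linear": [26, 123, 120], "twist": 28, "claw": 0}
    - {"linear": [34, 161, 120], "twist": 35, "claw": 0}
    - {"linear": [42, 200, 120], "twist": 42, "claw": 0}
    - {"linear": [50, 239, 120], "twist": 49, "claw": 0}
    - {"linear": [58, 278, 120], "twist": 56, "claw": 0}
    - {"linear": [66, 317, 120], "twist": 63, "claw": 0}
    - {"linear": [74, 356, 120], "twist": 70, "claw": 0}
    - {"linear": [82, 395, 120], "twist": 77, "claw": 0}
  squeeze: 40

```text
clock: 1.1
position: [0.3274, -0.1229, 0.3261]
ee_rot: [0.0, 0.625, 0.78, 0.0]
contact_force: [1.6, 0.0, -0.4]
width: -0.0002
gripper_force: 0.0
```

Call:
drive_tool:
  deltas:
    - {"linear": [8, 39, 0], "twist": 7, "claw": 0}
    - {"linear": [16, 78, 0], "twist": 14, "claw": 0}
    - {"linear": [24, 117, 0], "twist": 21, "claw": 0}
    - {"linear": [32, 156, 0], "twist": 28, "claw": 0}
    - {"linear": [40, 195, 0], "twist": 35, "claw": 0}
    - {"linear": [48, 234, 0], "twist": 42, "claw": 0}
    - {"linear": [56, 273, 0], "twist": 49, "claw": 0}
    - {"linear": [64, 312, 0], "twist": 56, "claw": 0}
    - {"linear": [72, 350, -15], "twist": 63, "claw": 0}
    - {"linear": [80, 380, -40], "twist": 64.4, "claw": 0}
    - {"linear": [84, 390, -80], "twist": 64.4, "claw": 0}
    - {"linear": [84, 390, -115], "twist": 64.4, "claw": 0}

```text
clock: 2.1
position: [0.4125, 0.2682, 0.2094]
ee_rot: [0.0, 0.114, 0.993, 0.001]
contact_force: [-1.0, 0.9, -1.0]
width: -0.0
gripper_force: 0.0
```

Call:
drive_tool:
  deltas:
    - {"linear": [0, 0, -40], "twist": 0, "claw": 0}
    - {"linear": [0, 0, -70], "twist": 0, "claw": 0}
    - {"linear": [0, 0, -80], "twist": 0, "claw": 0}
    - {"linear": [0, 0, -80], "twist": 0, "claw": 0}

```text
clock: 2.43
position: [0.4097, 0.2642, 0.1287]
ee_rot: [-0.003, 0.116, 0.993, -0.002]
contact_force: [-0.2, 1.3, 0.3]
width: -0.0002
gripper_force: 0.0
```

Run:
```python
from h import *
print(sensors.get_state()['position'],sensors.get_state()['contact_force'])
a=eyes.get_image('side');w=eyes.get_image('wrist')
a=cv2.resize(a[140:300,220:420],None,fx=2,fy=2);cv2.imwrite('pics/a1.png',np.hstack([a,cv2.resize(w,(400,320))])[:,:,::-1])
```

```text
[0.4096604  0.2641921  0.12868346] [-0.23149376  1.2534561   0.32499602]
```

View pics/a1.png

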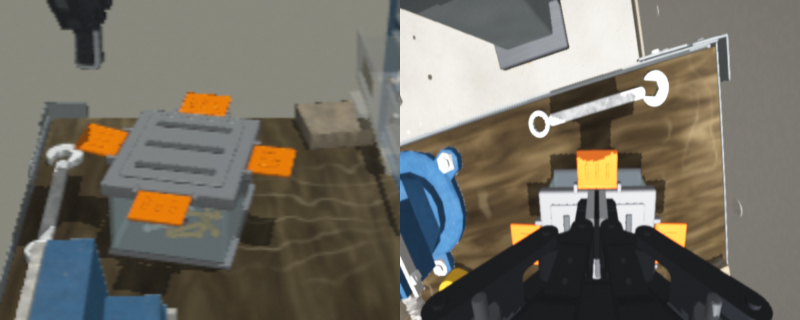

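The side crop shows the gripper tip above the front clip, at crop (88,65) with the clip at (103,140). The wrist view has the fingertips in line with the front clip. The gap looks larger than I expected, so I'll check the projection.

Run:
```python
from h import *
m=eyes.camera_model('side')
R=np.array(m['R'])
for p in([.4097,.2642,.118],[.415,.265,.077],[.493,.248,.08]):
    q=cv2.projectPoints(np.array([p]),cv2.Rodrigues(R)[0],np.array(m['t']),np.array(m['intrinsics']),np.array(m['dist']))[0].ravel();print(q,(q-[220,140])*2)
w=eyes.camera_model('wrist');print(-np.array(w['R']).T@w['t'])
R=np.array(w['R'])
for p in([.4097,.2642,.118],[.415,.265,.077],[.493,.248,.08]):
    print(cv2.projectPoints(np.array([p]),cv2.Rodrigues(R)[0],np.array(w['t']),np.array(w['intrinsics']),np.array(w['dist']))[0].ravel()*[400/640,320/400]+[400,0])
```

```text
[265.57642737 191.01061598] [ 91.15285474 102.02123197]
[269.77235986 210.43502812] [ 99.54471972 140.87005624]
[311.73128487 213.37770929] [183.46256974 146.75541858]
[0.34545719 0.28033128 0.29968962]
[595.40706085 176.46503359]
[597.2807384 166.1464629]
[598.37207874 243.89226077]
```

Call:
drive_tool:
  deltas:
    - {"linear": [0, 0, -15], "twist": 0, "claw": 0}
    - {"linear": [0, 0, -30], "twist": 0, "claw": 0}
    - {"linear": [0, 0, -38], "twist": 0, "claw": 0}
    - {"linear": [0, 0, -45], "twist": 0, "claw": 0}
    - {"linear": [0, 0, -45], "twist": 0, "claw": 0}

```text
clock: 2.95
position: [0.4121, 0.2652, 0.0865]
ee_rot: [0.0, 0.116, 0.993, 0.0]
contact_force: [-0.8, 0.1, -0.1]
width: -0.0
gripper_force: 0.0
```

Run:
```python
from h import *
print(sensors.get_state()['position'],sensors.get_state()['contact_force'])
a=eyes.get_image('side');w=eyes.get_image('wrist')
a=cv2.resize(a[140:300,220:420],None,fx=2,fy=2);cv2.imwrite('pics/a2.png',np.hstack([a,cv2.resize(w,(400,320))])[:,:,::-1])
```

```text
[0.41207735 0.26516513 0.08651986] [-0.76519483  0.0658326  -0.05156477]
```

View pics/a2.png

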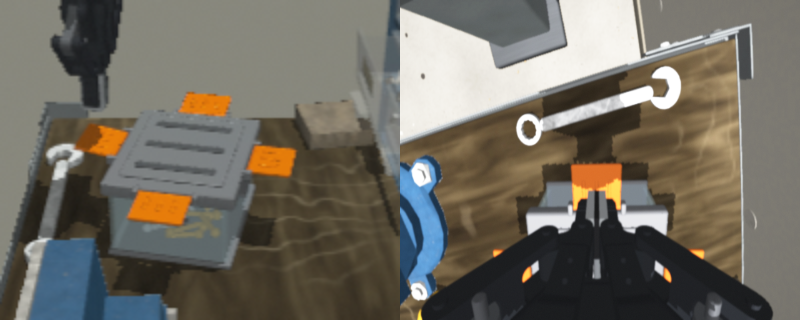

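The tip shows at crop (95,105), about 30 mm above the front clip, and there is no contact force yet. The real fingertip is higher than the nominal one, so I'll go down by feel.

Call:
drive_tool:
  deltas:
    - {"linear": [0, 0, -8], "twist": 0, "claw": 0}
    - {"linear": [0, 0, -15], "twist": 0, "claw": 0}
    - {"linear": [0, 0, -20], "twist": 0, "claw": 0}
    - {"linear": [0, 0, -20], "twist": 0, "claw": 0}

```text
clock: 3.38
position: [0.4109, 0.2647, 0.0651]
ee_rot: [-0.001, 0.116, 0.993, -0.001]
contact_force: [-0.3, -0.8, -0.4]
width: -0.0001
gripper_force: 0.0
```

Run:
```python
from h import *
print(sensors.get_state()['position'],sensors.get_state()['contact_force'])
a=eyes.get_image('side');w=eyes.get_image('wrist')
a=cv2.resize(a[140:300,220:420],None,fx=2,fy=2);cv2.imwrite('pics/a3.png',np.hstack([a,cv2.resize(w,(400,320))])[:,:,::-1])
```

```text
[0.41086039 0.26471972 0.06505571] [-0.3339753  -0.78174158 -0.39311615]
```

View pics/a3.png

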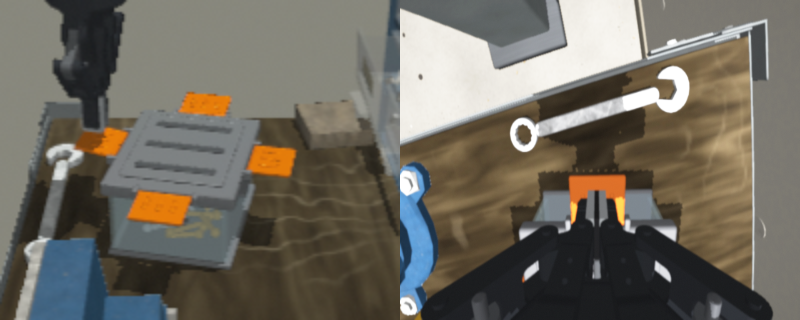

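The tip at crop (93,128) is just above the front clip at (103,140). I'll keep going down.

Call:
drive_tool:
  deltas:
    - {"linear": [0, 0, -6], "twist": 0, "claw": 0}
    - {"linear": [0, 0, -12], "twist": 0, "claw": 0}
    - {"linear": [0, 0, -15], "twist": 0, "claw": 0}
    - {"linear": [0, 0, -15], "twist": 0, "claw": 0}

```text
clock: 3.82
position: [0.4115, 0.2651, 0.0506]
ee_rot: [-0.0, 0.116, 0.993, -0.0]
contact_force: [0.3, 0.4, 0.0]
width: -0.0003
gripper_force: 0.0
```

Call:
drive_tool:
  deltas:
    - {"linear": [0, 0, -5], "twist": 0, "claw": 0}
    - {"linear": [0, 0, -10], "twist": 0, "claw": 0}
    - {"linear": [0, 0, -10], "twist": 0, "claw": 0}

```text
clock: 4.07
position: [0.4115, 0.265, 0.0405]
ee_rot: [-0.0, 0.116, 0.993, -0.0]
contact_force: [0.0, 0.6, -0.1]
width: -0.0001
gripper_force: 0.0
```

Run:
```python
from h import *
print(sensors.get_state()['position'],sensors.get_state()['contact_force'])
a=eyes.get_image('side');w=eyes.get_image('wrist')
a=cv2.resize(a[140:300,220:420],None,fx=2,fy=2);cv2.imwrite('pics/a4.png',np.hstack([a,cv2.resize(w,(400,320))])[:,:,::-1])
```

```text
[0.41146888 0.26495273 0.04051997] [ 0.00596879  0.60952796 -0.11632061]
```

View pics/a4.png

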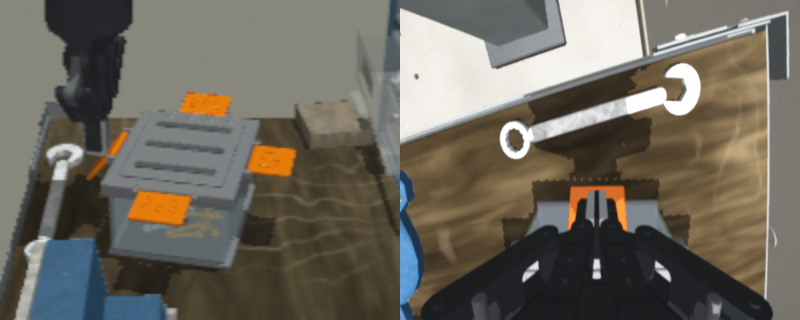

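The front clip is now about half folded: in the side crop its line runs from the hinge at (122,133) to the free edge at (92,177). I'll go lower, then push inward.

Call:
drive_tool:
  deltas:
    - {"linear": [0, 0, -8], "twist": 0, "claw": 0}
    - {"linear": [0, 0, -16], "twist": 0, "claw": 0}
    - {"linear": [2, -0.5, -18], "twist": 0, "claw": 0}
    - {"linear": [4, -1, -18], "twist": 0, "claw": 0}
    - {"linear": [5, -1.2, -18], "twist": 0, "claw": 0}
    - {"linear": [5, -1.2, -18], "twist": 0, "claw": 0}

```text
clock: 4.67
position: [0.4167, 0.2636, 0.0229]
ee_rot: [-0.001, 0.116, 0.993, -0.0]
contact_force: [-0.9, -0.0, -0.6]
width: 0.0001
gripper_force: 0.7
```

Call:
drive_tool:
  deltas:
    - {"linear": [1.5, -0.3, 0], "twist": 0, "claw": 0}
    - {"linear": [3, -0.7, 0], "twist": 0, "claw": 0}
    - {"linear": [3, -0.7, 0], "twist": 0, "claw": 0}

```text
clock: 4.92
position: [0.4174, 0.2635, 0.0231]
ee_rot: [-0.002, 0.116, 0.993, -0.0]
contact_force: [-6.3, 2.8, 0.3]
width: 0.0002
gripper_force: 3.3
```

Call:
drive_tool:
  deltas:
    - {"linear": [1, -0.2, 0], "twist": 0, "claw": 0}
    - {"linear": [2, -0.5, 0], "twist": 0, "claw": 0}
    - {"linear": [2, -0.5, 0], "twist": 0, "claw": 0}
    - {"linear": [2, -0.5, 0], "twist": 0, "claw": 0}

```text
clock: 5.25
position: [0.4173, 0.2634, 0.0231]
ee_rot: [-0.004, 0.117, 0.993, 0.0]
contact_force: [-11.1, 4.5, 3.4]
width: 0.0001
gripper_force: 5.6
```

Call:
drive_tool:
  deltas:
    - {"linear": [-8, 2, 0], "twist": 0, "claw": 0}
    - {"linear": [-15, 4, 20], "twist": 0, "claw": 0}
    - {"linear": [-15, 4, 60], "twist": 0, "claw": 0}
    - {"linear": [-15, 4, 100], "twist": 0, "claw": 0}
    - {"linear": [-15, 4, 125], "twist": 0, "claw": 0}
    - {"linear": [-15, 4, 125], "twist": 0, "claw": 0}

```text
clock: 5.75
position: [0.4119, 0.2689, 0.1549]
ee_rot: [0.007, 0.116, 0.993, 0.004]
contact_force: [0.9, 0.4, -0.8]
width: -0.0001
gripper_force: 0.0
```

Run:
```python
from h import *
print(sensors.get_state()['position'],sensors.get_state()['contact_force'])
a=eyes.get_image('side');w=eyes.get_image('wrist')
a=cv2.resize(a[140:300,220:420],None,fx=2,fy=2);cv2.imwrite('pics/a5.png',np.hstack([a,cv2.resize(w,(400,320))])[:,:,::-1])
```

```text
[0.41194654 0.26889038 0.15488491] [ 0.93800125  0.3892417  -0.84780626]
```

View pics/a5.png

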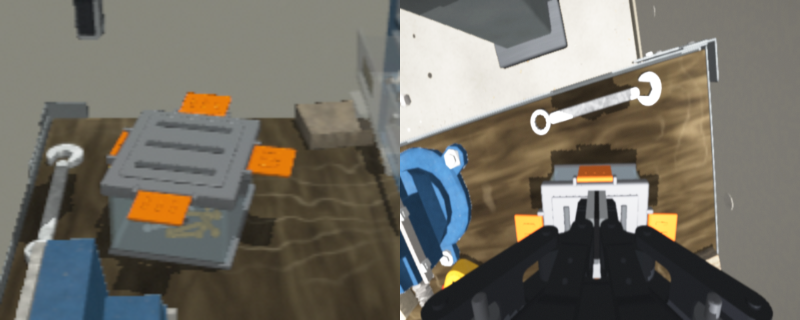

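The front clip now shows only as a thin sliver against the wall, at side crop (118,145) and wrist crop (594,172), so it is shut. Next is the back clip.

Call:
drive_tool:
  deltas:
    - {"linear": [30, -7, 10], "twist": 0, "claw": 0}
    - {"linear": [68, -15, 10], "twist": 0, "claw": 0}
    - {"linear": [106, -24, 10], "twist": 0, "claw": 0}
    - {"linear": [144, -32, 10], "twist": 0, "claw": 0}
    - {"linear": [167.5, -37.5, 10], "twist": 0, "claw": 0}
    - {"linear": [167.5, -37.5, -10], "twist": 0, "claw": 0}
    - {"linear": [167.5, -37.5, -40], "twist": 0, "claw": 0}
    - {"linear": [167.5, -37.5, -50], "twist": 0, "claw": 0}
    - {"linear": [167.5, -37.5, -50], "twist": 0, "claw": 0}

```text
clock: 6.6
position: [0.571, 0.2281, 0.0935]
ee_rot: [-0.005, 0.116, 0.993, -0.002]
contact_force: [-0.4, -0.8, 0.1]
width: -0.0002
gripper_force: 0.0
```

Call:
drive_tool:
  deltas:
    - {"linear": [0, 0, -10], "twist": 0, "claw": 0}
    - {"linear": [0, 0, -20], "twist": 0, "claw": 0}
    - {"linear": [0, 0, -30], "twist": 0, "claw": 0}
    - {"linear": [0, 0, -40], "twist": 0, "claw": 0}
    - {"linear": [0, 0, -50], "twist": 0, "claw": 0}
    - {"linear": [0, 0, -55], "twist": 0, "claw": 0}
    - {"linear": [0, 0, -55], "twist": 0, "claw": 0}

```text
clock: 7.18
position: [0.5739, 0.2293, 0.0423]
ee_rot: [-0.001, 0.116, 0.993, -0.0]
contact_force: [0.6, -1.4, -0.8]
width: 0.0001
gripper_force: 0.0
```

Call:
drive_tool:
  deltas:
    - {"linear": [0, 0, -10], "twist": 0, "claw": 0}
    - {"linear": [0, 0, -18], "twist": 0, "claw": 0}
    - {"linear": [-2, 0.5, -19], "twist": 0, "claw": 0}
    - {"linear": [-4, 1, -19], "twist": 0, "claw": 0}
    - {"linear": [-5, 1.2, -19], "twist": 0, "claw": 0}
    - {"linear": [-5, 1.2, -19], "twist": 0, "claw": 0}

```text
clock: 7.68
position: [0.5689, 0.2304, 0.0242]
ee_rot: [-0.0, 0.116, 0.993, -0.0]
contact_force: [-0.1, 1.0, 0.3]
width: 0.0002
gripper_force: 0.3
```

Call:
drive_tool:
  deltas:
    - {"linear": [-1.5, 0.3, 0], "twist": 0, "claw": 0}
    - {"linear": [-3, 0.7, 0], "twist": 0, "claw": 0}
    - {"linear": [-3, 0.7, 0], "twist": 0, "claw": 0}

```text
clock: 7.93
position: [0.5682, 0.2307, 0.0245]
ee_rot: [0.002, 0.115, 0.993, -0.0]
contact_force: [5.0, -2.3, -3.7]
width: -0.0001
gripper_force: 2.6
```

Call:
drive_tool:
  deltas:
    - {"linear": [-1, 0.2, 0], "twist": 0, "claw": 0}
    - {"linear": [-2, 0.5, 0], "twist": 0, "claw": 0}
    - {"linear": [-2, 0.5, 0], "twist": 0, "claw": 0}
    - {"linear": [-2, 0.5, 0], "twist": 0, "claw": 0}

```text
clock: 8.27
position: [0.5683, 0.2308, 0.0247]
ee_rot: [0.004, 0.115, 0.993, -0.0]
contact_force: [7.4, -3.6, -5.2]
width: 0.0
gripper_force: 4.4
```

Call:
drive_tool:
  deltas:
    - {"linear": [8, -2, 0], "twist": 0, "claw": 0}
    - {"linear": [15, -4, 20], "twist": 0, "claw": 0}
    - {"linear": [15, -4, 60], "twist": 0, "claw": 0}
    - {"linear": [15, -4, 100], "twist": 0, "claw": 0}
    - {"linear": [15, -4, 135], "twist": 0, "claw": 0}
    - {"linear": [-7, 24, 135], "twist": -7, "claw": 0}
    - {"linear": [-29, 52, 135], "twist": -14, "claw": 0}
    - {"linear": [-49, 80, 135], "twist": -21, "claw": 0}
    - {"linear": [-49, 110, 135], "twist": -28, "claw": 0}
    - {"linear": [-49, 110, 135], "twist": -35, "claw": 0}
    - {"linear": [-49, 110, 135], "twist": -42, "claw": 0}
    - {"linear": [-49, 110, 135], "twist": -49, "claw": 0}

```text
clock: 9.27
position: [0.5139, 0.3424, 0.1593]
ee_rot: [-0.001, 0.519, 0.855, -0.001]
contact_force: [-0.4, -0.3, 0.6]
width: -0.0001
gripper_force: 0.0
```

Call:
drive_tool:
  deltas:
    - {"linear": [0, 0, 0], "twist": -7, "claw": 0}
    - {"linear": [0, 0, 0], "twist": -14, "claw": 0}
    - {"linear": [0, 0, 0], "twist": -21, "claw": 0}
    - {"linear": [0, 0, 0], "twist": -28, "claw": 0}
    - {"linear": [0, 0, 0], "twist": -35, "claw": 0}
    - {"linear": [0, 0, 0], "twist": -41, "claw": 0}
    - {"linear": [0, 0, 0], "twist": -41, "claw": 0}
    - {"linear": [0, 0, 0], "twist": -41, "claw": 0}

```text
clock: 9.93
position: [0.5147, 0.3416, 0.1594]
ee_rot: [-0.0, 0.783, 0.622, -0.001]
contact_force: [-1.0, 0.6, -0.3]
width: -0.0001
gripper_force: 0.0
```

Run:
```python
from h import *
s=sensors.get_state();print(s['position'],s['ee_rot'],s['contact_force'])
a=eyes.get_image('side');w=eyes.get_image('wrist')
a=cv2.resize(a[140:300,220:420],None,fx=2,fy=2);cv2.imwrite('pics/a6.png',np.hstack([a,cv2.resize(w,(400,320))])[:,:,::-1])
```

```text
[0.51470337 0.34162664 0.15937304] [-3.25329179e-04  7.83303950e-01  6.21638605e-01 -5.11024383e-04] [-0.97075757  0.59692421 -0.27749355]
```

View pics/a6.png

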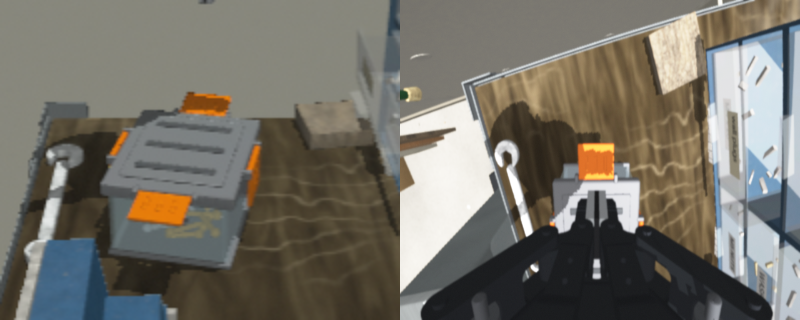

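The back clip is folded against the wall, seen edge-on at side crop (252,175). The tool is aligned over the left clip, so I'll descend and then push inward.

Call:
drive_tool:
  deltas:
    - {"linear": [0, 0, -30], "twist": 0, "claw": 0}
    - {"linear": [0, 0, -60], "twist": 0, "claw": 0}
    - {"linear": [0, 0, -72], "twist": 0, "claw": 0}
    - {"linear": [0, 0, -82], "twist": 0, "claw": 0}
    - {"linear": [0, 0, -92], "twist": 0, "claw": 0}
    - {"linear": [0, 0, -102], "twist": 0, "claw": 0}
    - {"linear": [0, 0, -112], "twist": 0, "claw": 0}
    - {"linear": [0, 0, -122], "twist": 0, "claw": 0}
    - {"linear": [0, 0, -132], "twist": 0, "claw": 0}
    - {"linear": [0, 0, -136], "twist": 0, "claw": 0}
    - {"linear": [0, 0, -136], "twist": 0, "claw": 0}

```text
clock: 10.95
position: [0.5147, 0.3414, 0.022]
ee_rot: [-0.0, 0.784, 0.621, -0.001]
contact_force: [-0.4, 1.0, -0.2]
width: -0.0001
gripper_force: 0.1
```

Call:
drive_tool:
  deltas:
    - {"linear": [-0.5, -2, 0], "twist": 0, "claw": 0}
    - {"linear": [-1, -4, 0], "twist": 0, "claw": 0}
    - {"linear": [-1.5, -6, 0], "twist": 0, "claw": 0}
    - {"linear": [-1.8, -8, 0], "twist": 0, "claw": 0}
    - {"linear": [-1.8, -8, 0], "twist": 0, "claw": 0}
    - {"linear": [-1.8, -8, 0], "twist": 0, "claw": 0}

```text
clock: 11.45
position: [0.5136, 0.3339, 0.0236]
ee_rot: [-0.0, 0.784, 0.62, 0.0]
contact_force: [0.2, 2.8, -0.4]
width: 0.0004
gripper_force: 1.5
```

Call:
drive_tool:
  deltas:
    - {"linear": [-0.3, -1.5, 0], "twist": 0, "claw": 0}
    - {"linear": [-0.7, -3, 0], "twist": 0, "claw": 0}
    - {"linear": [-0.7, -3, 0], "twist": 0, "claw": 0}
    - {"linear": [-0.7, -3, 0], "twist": 0, "claw": 0}

```text
clock: 11.78
position: [0.5138, 0.334, 0.0237]
ee_rot: [-0.002, 0.785, 0.62, 0.003]
contact_force: [0.1, 10.5, -5.1]
width: -0.0002
gripper_force: 5.2
```

Call:
drive_tool:
  deltas:
    - {"linear": [2, 8, 0], "twist": 0, "claw": 0}
    - {"linear": [4, 15, 20], "twist": 0, "claw": 0}
    - {"linear": [4, 15, 60], "twist": 0, "claw": 0}
    - {"linear": [4, 15, 100], "twist": 0, "claw": 0}
    - {"linear": [4, 15, 137], "twist": 0, "claw": 0}
    - {"linear": [-4, -20, 137], "twist": 0, "claw": 0}
    - {"linear": [-13, -58, 137], "twist": 0, "claw": 0}
    - {"linear": [-22, -97, 137], "twist": 0, "claw": 0}
    - {"linear": [-31, -136, 137], "twist": 0, "claw": 0}
    - {"linear": [-40.7, -175.4, 137], "twist": 0, "claw": 0}
    - {"linear": [-40.7, -175.4, 137], "twist": 0, "claw": 0}
    - {"linear": [-40.7, -175.4, 137], "twist": 0, "claw": 0}

```text
clock: 12.78
position: [0.4714, 0.1529, 0.1607]
ee_rot: [0.0, 0.785, 0.619, -0.001]
contact_force: [0.6, 1.0, -0.1]
width: 0.0001
gripper_force: 0.0
```

Call:
drive_tool:
  deltas:
    - {"linear": [0, 0, -30], "twist": 0, "claw": 0}
    - {"linear": [0, 0, -60], "twist": 0, "claw": 0}
    - {"linear": [0, 0, -72], "twist": 0, "claw": 0}
    - {"linear": [0, 0, -82], "twist": 0, "claw": 0}
    - {"linear": [0, 0, -92], "twist": 0, "claw": 0}
    - {"linear": [0, 0, -102], "twist": 0, "claw": 0}
    - {"linear": [0, 0, -112], "twist": 0, "claw": 0}
    - {"linear": [0, 0, -122], "twist": 0, "claw": 0}
    - {"linear": [0, 0, -132], "twist": 0, "claw": 0}
    - {"linear": [0, 0, -136], "twist": 0, "claw": 0}
    - {"linear": [0, 0, -136], "twist": 0, "claw": 0}

```text
clock: 13.7
position: [0.4721, 0.1558, 0.0238]
ee_rot: [-0.0, 0.784, 0.621, -0.0]
contact_force: [0.8, -0.6, 1.0]
width: 0.0001
gripper_force: 0.1
```

Call:
drive_tool:
  deltas:
    - {"linear": [0.5, 2, 0], "twist": 0, "claw": 0}
    - {"linear": [1, 4, 0], "twist": 0, "claw": 0}
    - {"linear": [1.5, 6, 0], "twist": 0, "claw": 0}
    - {"linear": [1.8, 8, 0], "twist": 0, "claw": 0}
    - {"linear": [1.8, 8, 0], "twist": 0, "claw": 0}
    - {"linear": [1.8, 8, 0], "twist": 0, "claw": 0}

```text
clock: 14.2
position: [0.4735, 0.1604, 0.0246]
ee_rot: [0.002, 0.783, 0.622, -0.002]
contact_force: [-1.3, -11.1, 0.6]
width: -0.0001
gripper_force: 5.6
```

Call:
drive_tool:
  deltas:
    - {"linear": [-2, -8, 0], "twist": 0, "claw": 0}
    - {"linear": [-4, -15, 20], "twist": 0, "claw": 0}
    - {"linear": [-4, -15, 60], "twist": 0, "claw": 0}
    - {"linear": [-4, -15, 100], "twist": 0, "claw": 0}
    - {"linear": [-4, -15, 140], "twist": 0, "claw": 0}
    - {"linear": [-30, -15, 180], "twist": 0, "claw": 0}
    - {"linear": [-60, -15, 215], "twist": 0, "claw": 0}
    - {"linear": [-90, -15, 230], "twist": 0, "claw": 0}
    - {"linear": [-110, -15, 230], "twist": 0, "claw": 0}
    - {"linear": [-110, -15, 230], "twist": 0, "claw": 0}
    - {"linear": [-110, -15, 230], "twist": 0, "claw": 0}

```text
clock: 15.12
position: [0.3636, 0.1488, 0.2555]
ee_rot: [0.001, 0.784, 0.621, 0.002]
contact_force: [0.9, 0.9, -0.2]
width: 0.0001
gripper_force: 0.0
```

Run:
```python
from h import *
s=sensors.get_state();print(s['clock'],s['position'],s['contact_force'])
a=eyes.get_image('side');w=eyes.get_image('top')
cv2.imwrite('pics/a7.png',np.hstack([cv2.resize(a[170:280,250:370],(400,367),interpolation=2),cv2.resize(w[135:255,265:395],(398,367),interpolation=2)])[:,:,::-1])
for n,im in(('side',a),('top',w)):
    h=cv2.cvtColor(im,cv2.COLOR_RGB2HSV);m=cv2.inRange(h,(5,150,60),(25,255,255))
    N,l,st,c=cv2.connectedComponentsWithStats(m)
    print(n,[(st[i].tolist()) for i in range(1,N) if st[i,4]>5 and 250<c[i][0]<400 and 140<c[i][1]<280])
```

```text
15.1167 [0.36360678 0.14882753 0.25550223] [ 0.93611907  0.85943982 -0.23658801]
side [[309, 195, 24, 3, 29], [275, 206, 9, 12, 44], [343, 213, 8, 30, 131], [289, 235, 27, 23, 507]]
top [[324, 165, 19, 7, 63], [293, 179, 6, 20, 68], [357, 192, 7, 20, 72], [313, 219, 20, 7, 80]]
```

View pics/a7.png

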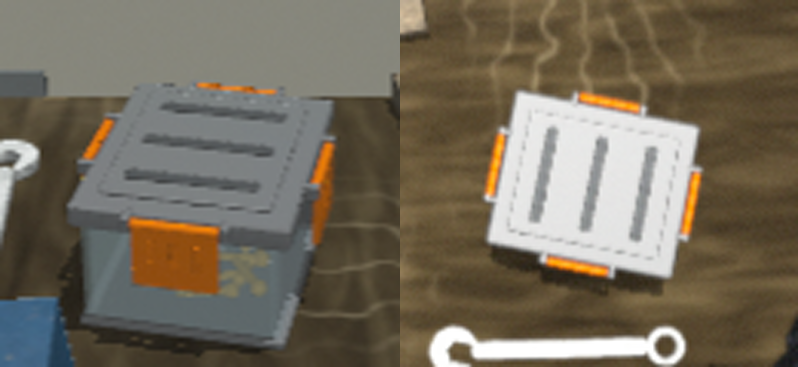

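All four clips show as even, narrow strips against the lid edges in the top view, and the right clip hangs flat in the side view. Each one also ended on a hard stop at about 8–11 N, so I'm handing in.

```bash
python3 -c "
from rig import manip
print(manip.sign_off())"
```

```text
the job is handed in; nothing more can be done
None
```

All four clips were flipped down flat against the tub, in the order front, back, left, right, and the job was handed in at about 15 s on the robot clock with the arm clear of everything.

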